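# Time the pump drive and lock it with the pin

## Task

Turn the pulley of the pump drive by its rim until the engraved line faces the fixed pointer. Then take the timing pin from its rack and lock the pulley there: put the pin through the hole in the pulley's broad arm, feel gently for the locking hole underneath (rocking the pulley a little with the pin if it does not drop in), and push it fully home without forcing it. Let go of the pin and leave the other things on the bench where they are.

Things in the scene. Friction and masses are not known exactly. Their poses are not given: they have to be found in the camera images.
- drive: Pump drive, fixed: flat aluminium gear box 230 x 200 mm, 50 mm high. Origin: centre of its underside, on the pulley's axis (z, upright); x points to the pointer. A fixed steel plate in its top (52 mm above the bench) has the locking hole: 13 mm wide, 0.5 mm chamfer, open down to 30 mm, 50 mm from the axis towards the pointer but by adjustment up to 5 mm off that line either way (along y).
- pulley: Toothed aluminium pulley on the drive, origin and z as the drive's; x points to its engraved line. Rim: a standing ring 150 mm outside (teeth 1.5 mm proud), 10 mm thick, 56 to 92 mm above the bench; inside it is open down to its arms' tops at 68 mm; hub 36 mm wide, 80 mm high, shaft end 86 mm. Turns either way, drag about 0.26 N m (3.7 N at the rim), stays where left.
- pointer_tip (a point): Tip of the fixed dark steel pointer, 79 mm from the pulley's axis, 92 mm above the bench, level with the rim's top. The blade is 4 mm wide, its post 16 mm wide, 92 mm high, 97 to 111 mm from the axis. Axes as the drive's: x points outwards from the pulley's axis.
- mark (a point): Middle of the engraved dark radial line (3 mm wide, 10 mm long) on top of the pulley's rim, 70 mm from the axis, 92 mm above the bench. Its x axis points outwards.
- pin_hole (a point): Mouth of the pin hole in the pulley's broad arm, 50 mm from the axis, on the same radius as the engraved line, 68 mm above the bench. A through hole 13.5 mm wide, 12 mm deep, 1 mm chamfer; below it 4 mm of free space, then the locking plate. x points outwards.
- pin_grip (a point): Grip point on the axis of the loose steel timing pin (about 90 g), 80 mm above its tip; z up along the pin. From the tip up: shaft 12 mm wide, 34 mm long (blunt, 0.4 mm chamfer), shoulder 26 mm wide, 5 mm thick, round dark handle 20 mm wide, 58 mm long. If gripped here or higher, common fingertips stay above the rim when the pin is home.
- pin_tip (a point): Centre of the pin's lower end. Above the bench: 11 mm at the start in the rack; 52 mm when it has passed the pulley's hole but rests on the locking plate beside its hole; 34 mm fully home, shoulder on the pulley's arm.
- pin_rack: Fixed grey plastic block 70 x 70 mm, 45 mm high, in which the pin stands upright at the start, shaft in a 15 mm hole, shoulder on the block's top. Origin: centre of its underside.
- valve: Bystander: black solenoid valve with white fittings, 154 x 46 mm, 87 mm high, loose. Origin: centre of its underside.
- logger: Bystander: flat grey data logger with green terminal strips, 100 x 140 mm, 46 mm high, loose. Origin: centre of its underside.
- carton: Bystander: cardboard box 90 x 110 mm, 75 mm high, loose. Origin: centre of its underside.

How it is judged:
By the outcome, as a careful person would: the job done as asked, in the order asked, and still so for the second after the job is handed in, with the robot touching nothing.
It also fails if it takes over 72 s, if anything falls off the work surface, if the arm or the gripper's body presses on something with over 40 N, if the wrist force passes 120 N, or if a joint passes its speed limit or range.

## Robot

A 6-joint arm with a two-finger parallel gripper is mounted at the origin on the work surface. World frame = base frame: x ahead of the robot, y to its left, z up, the work surface at z = 0. Lengths are in mm, angles in degrees, forces in N, time in s.
With the tool pointing down it reaches from about 300 to 850 mm from the base axis. Payload 4.2 kg.
Tool frame: the origin (TCP) lies midway between the tips of the shut fingers; the grasp point (between the pads) lies 19 mm behind it (env.grasp_offset is the distance from the TCP to the grasp point, in mm); z points along the fingers, y is the line along which they close (so a half turn about z gives the same grasp; the last joint's range is limited). The gripper opens to 91 mm and grips with 3 to 60 N. Pads are 32 mm wide; open, the fingers measure 118 mm over their backs; the gripper's body (76 mm by 178 mm) begins 60 mm behind the grasp point.
Start: joints at [-75.63, 18.312, 89.639, -0, 72.044, -1.146], TCP at [153.816, -554.061, 213.976] pointing down, gripper open.
Joint ranges: [-177.97, 177.97], [-48.28, 115.42], [12.27, 149.76], [-77.06, 257.06], [2.81, 150.46], [-146.56, 146.56]. Speed limits (degrees/s): [147.25, 147.25, 180, 180, 180, 180].

## Interface

Orientations are given as [roll, pitch, yaw] about the fixed x, y, z axes, in that order (R = Rz(yaw) Ry(pitch) Rx(roll)).
In Python, from workcell import env, optics gives the robot as it stands. The module is installed in compiled form; this text tells all that it offers.
- The arm moves only by the tool send_rows, never from a script. Its argument "targets" is a list that holds one entry, the list of rows, each a list of 7 numbers: the turn, a rotation vector about the world's x, y, z scaled (see below), then the shift along the world's x, y, z scaled (see below), then the closure, from -1 (fully open) to 1 (shut). In form: [[[rx, ry, rz, x, y, z, gripper], ...]]. A call has 1 to 12 rows; each row shifts and turns the commanded pose from where the row before left it; what a row does not reach is not made up. The controller multiplies each number of a shift by 0.2 m and each number of a turn by pi/2 rad. A row lasts 1/10 s, in which the tool goes at most 50 mm and 8.59 degrees, less where a joint would pass 70% of its speed; a pose out of reach is approached as far as the arm can. A call with a number of a shift or a turn outside -1 to 1 is refused whole. A call with a gripper value outside its range is refused whole. The fingers move at their own pace and stop on an object; "grip_force" is the grip in N (left out, the last holds). Time passes only in rows, so rows that do not move let the fingers close. It gives the time, the measured TCP pose, the force, the opening and the grip force at its end, in the units of the state.
- env.state(): the state, without advancing time (a new reading comes with each control period).
- optics.grab_frame(name): name is "scene" or "top" or "wrist"; returns (picture, depth): 420x560x3 uint8, red, green, blue; 420x560 float32, mm along the optical axis (not along the pixel's ray), 0 where there is no reading.
- optics.camera_info(name): a dict with "camera_matrix" (3x3 intrinsics, pixels), "R" (3x3) and "t" (3): a world point X has camera coordinates R X + t; the wrist camera has in their place "mount" (4x4, takes a point from camera to tool coordinates, whose origin is the TCP and whose axes are the flange's). Camera axes: x right, y down, z forward; pixel columns grow to the right and rows downward; lengths in mm; the calibration is good to about 2 mm. A picture is of the moment at which its call begins: read the wrist's pose just before it. camera_info takes no time and is no camera call.
- env.job_done(): hands the job in; it is judged then, once.
Trained networks look in the newest picture that a camera, given by its name, has taken for a name from the list of things; names that differ only in an ending like _2 or _b are one class to them, and where a whole thing is asked for, a point or a joint stands for the part that bears it (a point fixed in the world has none). Each returns a list of dicts, best first, with "conf" (0 to 1); they miss things now and then, are a little off and sometimes report something else, mostly with a low value. They report only what shows in the picture. A call takes as long as a camera call.
- optics.silhouettes(camera, name): "mask" (420x560 bool, what is visible of it) and "at" ([column, row] in pixels, amid what is visible of it).
- optics.place_of(camera, name): "at" ([column, row] in pixels: a listed point, or the origin of a listed thing).
The state is a dict: "time_s": time; "qpos": joint angles; "qvel": joint speeds; "effort": joint torques, N m; "ee_pos": TCP position; "ee_rot": TCP orientation; "force": force on the tool from outside, world axes, zero at the start; "torque": the same for the moment, N m; "gripper_width": finger opening in mm; "gripper_force": force on a finger pad.
Only numpy, scipy, OpenCV 4.12 (cv2) and the standard library are available. Lean on these libraries where they do the work, as an engineer would, in place of code of your own. Each camera call takes 0.05 s, during which the arm holds its last target. There are 200 camera calls.

## Working session

There is one attempt and no reset: what is moved stays moved. The work goes in short steps, Python scripts to look and compute and a tool call to move; the robot and the scene stay as the last step left them, time stands still between calls to the robot, and variables do not carry over. Pictures are saved under pics/ and viewed, at most 10 in all, crops included, and the job is handed in when it is done.

Besides the shell and the picture viewer there is one more tool, called after "Emit:" as name(argument=value, ...), one argument or row to a line, values as JSON. send_rows: Moves the arm, as the interface text tells. Its arguments: {"type":"object","properties":{"targets":{"type":"array"},"grip_force":{"type":"number"}},"required":["targets"]}

```bash
mkdir -p pics; cat > h.py <<'E'
from workcell import env, optics
import numpy as np, cv2
def back(cam,px,depth=None,z=None):
    ci=optics.camera_info(cam);K=np.array(ci["camera_matrix"]);R=np.array(ci["R"]);t=np.array(ci["t"])
    r=np.linalg.inv(K)@np.array([px[0],px[1],1.]);C=-R.T@t;d=R.T@r
    return C+d*((z-C[2])/d[2] if z is not None else depth)
def grab(cam,fn=None):
    im,d=optics.grab_frame(cam)
    if fn: cv2.imwrite("pics/"+fn,im[:,:,::-1])
    return im,d
E
python3 - <<'E'
from h import *
np.set_printoptions(precision=1,suppress=True)
H={"drive":0,"pointer_tip":92,"mark":92,"pin_hole":68,"pin_grip":91,"pin_tip":None,"pin_rack":0,"valve":0,"logger":0,"carton":0,"pulley":0}
for cam in("top","scene"):
    im,d=grab(cam,cam+"0.png")
    for n,z in H.items():
        if z is None: continue
        for r in optics.place_of(cam,n)[:2]:
            c,w=[int(round(v)) for v in r["at"]]
            dd=d[min(max(w,0),419),min(max(c,0),559)]
            print(cam,n,round(r["conf"],2),np.array(r["at"]),back(cam,r["at"],z=z),"surf",back(cam,r["at"],depth=dd) if dd>0 else None)
print(env.state())
E
```

```text
top drive 0.68 [282.5 234.2] [570.8 -18.3   0. ] surf [560.8 -17.1  80.7]
top drive 0.58 [257.1 200.1] [644.8  37.8   0. ] surf [626.1  33.6  91. ]
top pointer_tip 0.7 [290.9 185.2] [656.7 -32.4  92. ] surf [666.9 -33.8  50.3]
top pointer_tip 0.41 [123.  246.3] [531.4 289.9  92. ] surf [530.7 286.9 100.2]
top mark 0.81 [255.4 197.9] [630.2  37.   92. ] surf [631.4  37.3  86.2]
top pin_hole 0.88 [266.9 210.9] [609.   14.5  68. ] surf [608.7  14.5  69.3]
top pin_hole 0.73 [254.5 201.7] [627.4  39.8  68. ] surf [622.5  38.5  92.6]
top pin_grip 0.5 [121.9 248.5] [527.3 292.   91. ] surf [525.8 286.  107.7]
top pin_rack 0.62 [136.5 250.8] [530.5 293.4   0. ] surf [526.8 278.1  46.5]
top valve 0.56 [412.8 239.1] [ 564.3 -297.3    0. ] surf [ 556.5 -275.9   66.4]
top valve 0.49 [122.1 249.5] [532.9 324.4   0. ] surf [524.6 288.1 100.4]
top logger 0.85 [131.4 155.2] [742.7 319.5   0. ] surf [731.8 307.2  34.6]
top carton 0.65 [395.8 168.8] [ 719.5 -266.2    0. ] surf [ 697.7 -244.4   75.7]
top pulley 0.93 [284.6 231. ] [577.8 -22.8   0. ] surf [567.5 -21.2  77.8]
scene drive 0.64 [279.6 231.
[... 458 characters left out ...]
195.  194.1] [ 550.9 -297.9    0. ] surf [ 580.3 -269.4   33.9]
scene logger 0.86 [384.8 331.6] [733.9 313.9   0. ] surf [755.6 315.6  34.5]
scene carton 0.95 [166.1 238.2] [ 723.2 -262.8   -0. ] surf [ 759.8 -217.4   57. ]
scene pulley 0.77 [280.3 229.4] [568.7 -15.2   0. ] surf [641.2  25.7  86. ]
{'time_s': 1.1, 'qpos': array([-75.6,  18.3,  89.6,   0. ,  72. ,  -1.1]), 'qvel': array([ 0. , -0. ,  0. , -0. , -0.1,  0. ]), 'effort': array([  0. , -41.2, -23.2,   0.1,   0. ,  -0. ]), 'ee_pos': array([ 153.8, -554.1,  214. ]), 'ee_rot': array([180. ,  -0. ,  15.5]), 'force': array([-0.6, -0.3, -0.3]), 'torque': array([ 0., -0., -0.]), 'gripper_force': 0.0, 'gripper_width': 91.15224202612875}
```

```bash
python3 - <<'E'
import cv2
a=cv2.imread("pics/top0.png")
c=cv2.resize(a[150:300,190:390],(800,600),interpolation=cv2.INTER_CUBIC);cv2.imwrite("pics/top0c.png",c)
E
```

```text
(no output)
```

View pics/top0.png

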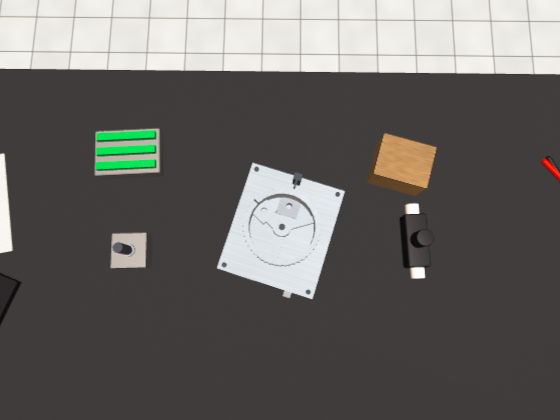

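View pics/top0c.png

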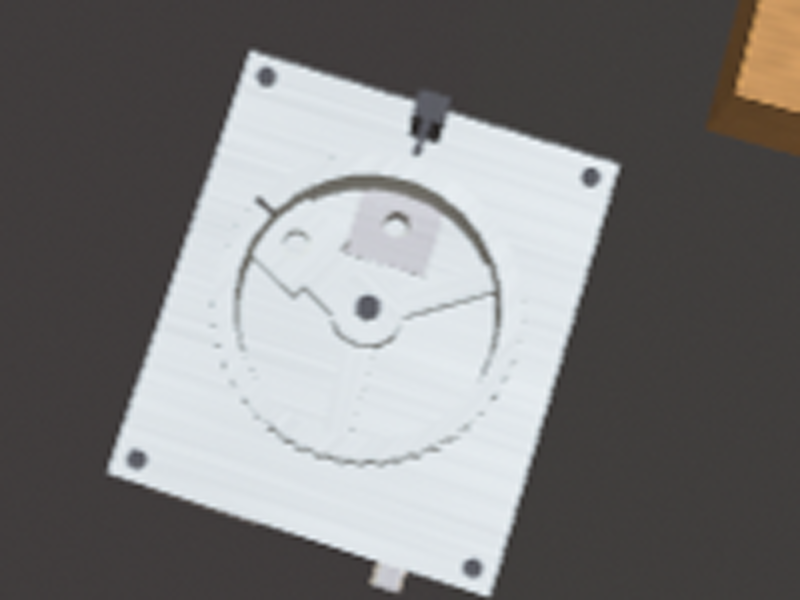

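The top view shows the drive tilted about -14°. In the crop, the pointer tip is at (418,150), the shaft at (368,307), the mark at (265,207) and the locking hole at (397,222). The pulley needs about -57°. I'll move in for a wrist view.

Emit:
send_rows(
  targets=[
    [[0, 0, 0.07, 0.13, 0.2, 0.02, -1], [0, 0, 0.07, 0.13, 0.2, 0.02, -1], [0, 0, 0.07, 0.13, 0.2, 0.02, -1], [0, 0, 0.07, 0.13, 0.2, 0.02, -1], [0, 0, 0.07, 0.13, 0.2, 0.02, -1], [0, 0, 0.07, 0.13, 0.2, 0.02, -1], [0, 0, 0.07, 0.13, 0.2, 0.02, -1], [0, 0, 0.07, 0.13, 0.2, 0.02, -1], [0, 0, 0.07, 0.13, 0.2, 0.02, -1], [0, 0, 0.07, 0.13, 0.2, 0.02, -1], [0, 0, 0.07, 0.13, 0.2, 0.02, -1], [0, 0, 0.058, 0.07, 0.2, 0.02, -1]],
  ],
)

```text
time_s: 2.3
ee_pos: [455.4, -72.1, 262.2]
ee_rot: [179.9, 0.0, 90.3]
force: [0.7, -0.7, 0.2]
gripper_width: 91.3
gripper_force: 0.0
```

```bash
python3 - <<'E'
from workcell import optics,env
print(optics.camera_info("wrist"));s=env.state();print(s["ee_pos"],s["ee_rot"],s["qpos"])
E
```

```text
{'camera_matrix': array([[358.73417035,   0.        , 285.13136431],
       [  0.        , 358.73417035, 212.44103931],
       [  0.        ,   0.        ,   1.        ]]), 'mount': array([[ 5.21535209e-04, -9.69780958e-01, -2.43976683e-01,
         6.81460214e+01],
       [ 9.99999845e-01,  5.53319116e-04, -6.17403827e-05,
         3.26914315e-01],
       [ 1.94871610e-04, -2.43976613e-01,  9.69781096e-01,
        -1.71148336e+02],
       [ 0.00000000e+00,  0.00000000e+00,  0.00000000e+00,
         1.00000000e+00]])}
[455.41143472 -72.14753491 262.24067196] [1.79920683e+02 8.78628608e-03 9.03041414e+01] [-1.04357726e+01  6.18019170e+00  9.86015292e+01  6.36118834e-03
  7.51387144e+01 -1.07415474e+01]
```

```bash
cat >> h.py <<'E'
from scipy.spatial.transform import Rotation as Rot
def wback(px,s,z):
    ci=optics.camera_info("wrist");K=np.array(ci["camera_matrix"]);M=np.array(ci["mount"])
    T=np.eye(4);T[:3,:3]=Rot.from_euler("xyz",s["ee_rot"],degrees=True).as_matrix();T[:3,3]=s["ee_pos"]
    A=T@M;d=A[:3,:3]@np.linalg.inv(K)@np.array([px[0],px[1],1.]);C=A[:3,3]
    return C+d*(z-C[2])/d[2]
def wproj(P,s):
    ci=optics.camera_info("wrist");K=np.array(ci["camera_matrix"]);M=np.array(ci["mount"])
    T=np.eye(4);T[:3,:3]=Rot.from_euler("xyz",s["ee_rot"],degrees=True).as_matrix();T[:3,3]=s["ee_pos"]
    p=np.linalg.inv(T@M)@np.r_[P,1.];q=K@p[:3];return q[:2]/q[2]
E
cat > look.py <<'E'
from h import *
import sys
np.set_printoptions(precision=1,suppress=True)
s=env.state();im,d=grab("wrist",sys.argv[1])
for a in sys.argv[2:]:
    n,z=a.split(":")
    for r in optics.place_of("wrist",n)[:2]: print(n,round(r["conf"],2),np.array(r["at"]),wback(r["at"],s,float(z)))
E
python3 look.py w1.png drive:0 pulley:0 pointer_tip:92 mark:92 pin_hole:68
python3 -c "
import cv2;a=cv2.imread('pics/w1.png');cv2.imwrite('pics/w1b.png',cv2.resize(a,(800,600),interpolation=cv2.INTER_CUBIC))"
```

```text
drive 0.67 [387.  133.2] [576.  -15.9   0. ]
pulley 0.68 [389.8 131.1] [579.1 -13.5   0. ]
pointer_tip 0.7 [492.7 159.4] [652.3 -37.   92. ]
mark 0.64 [471.2  75.8] [622.   37.3  92. ]
pin_hole 0.9 [448.9  95.9] [614.5  21.7  68. ]
```

View pics/w1b.png

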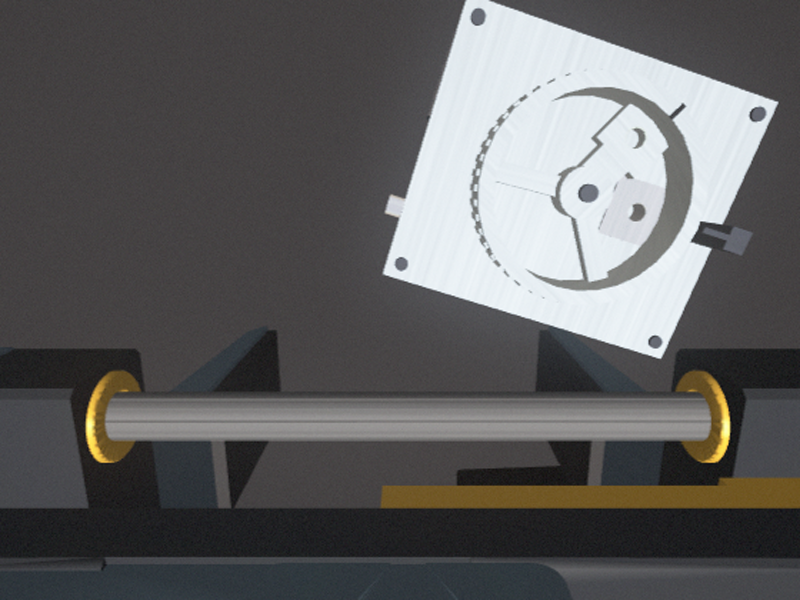

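The wrist view at 800x600 shows the shaft end at (588,193), the mark at (678,111), the pointer tip at about (703,229), the locking hole at about (637,212) and the bolts at (478,16), (757,113), (401,264) and (655,341).

```bash
python3 - <<'E'
from h import *
np.set_printoptions(precision=1,suppress=True)
s=env.state()
f=lambda u,v,z:wback([u*.7,v*.7],s,z)
sh=f(588,193,86);b=[f(*p,50) for p in((478,16),(757,113),(401,264),(655,341))]
m=f(678,111,92);p=f(703,229,92);L=f(637,212,52)
ang=lambda a:np.degrees(np.arctan2(*(a-sh)[[1,0]]))
print("shaft",sh,"bolts",np.mean(b,0),b)
e=b[1]-b[0];print("x dirs",[np.degrees(np.arctan2(*(q)[[1,0]])) for q in(b[1]-b[0],b[3]-b[2],b[0]-b[2],b[1]-b[3])])
for n,q in(("mark",m),("ptr",p),("lock",L)):print(n,q,np.hypot(*(q-sh)[:2]),ang(q))
E
```

```text
shaft [573.2 -18.7  86. ] bolts [574.5 -18.5  50. ] [array([501.3,  97. ,  50. ]), array([699.9,  35.2,  50. ]), array([448.8, -72.4,  50. ]), array([ 647.9, -133.6,   50. ])]
x dirs [np.float64(-17.28850861897981), np.float64(-17.071179499604334), np.float64(72.76843712680271), np.float64(72.89340322202835)]
mark [623.2  31.8  92. ] 71.03223622587343 45.26112673005742
ptr [649.2 -41.8  92. ] 79.44731689883525 -16.90748799517808
lock [622.  -33.5  52. ] 51.003365148834575 -16.888682050004384
```

Emit:
send_rows(
  targets=[
    [[0, 0, 0.068, 0.058, 0.0174, -0.13, 0.1], [0, 0, 0.068, 0.058, 0.0174, -0.13, 0.1], [0, 0, 0.068, 0.058, 0.0174, -0.13, 0.1], [0, 0, 0.068, 0.058, 0.0174, -0.13, 0.1], [0, 0, 0.069, 0.058, 0.0174, -0.13, 0.1], [0, 0, 0, 0, 0, 0, 0.1], [0, 0, 0, 0, 0, 0, 0.1]],
  ],
  grip_force=25,
)

```text
time_s: 3.3
ee_pos: [511.3, -57.9, 132.1]
ee_rot: [-179.9, -0.0, 120.5]
force: [0.1, 0.3, 0.9]
gripper_width: 41.3
gripper_force: 0.0
```

Emit:
send_rows(
  targets=[
    [[0, 0, 0.005, 0.011, 0.016, -0.1, 0.1], [0, 0, 0, 0, 0, -0.1, 0.1], [0, 0, 0, 0, 0, -0.09, 0.1], [0, 0, 0, 0, 0, 0, 0.1], [0, 0, 0, 0, 0, 0, 0.1]],
  ],
)

```text
time_s: 3.8
ee_pos: [514.5, -54.1, 75.5]
ee_rot: [179.9, 0.1, 121.1]
force: [0.2, -0.4, 0.5]
gripper_width: 41.2
gripper_force: 0.0
```

Emit:
send_rows(
  targets=[
    [[0, 0, 0, 0, 0, 0, 1], [0, 0, 0, 0, 0, 0, 1], [0, 0, 0, 0, 0, 0, 1], [0, 0, 0, 0, 0, 0, 1], [0, 0, 0, 0, 0, 0, 1]],
  ],
  grip_force=20,
)

```text
time_s: 4.3
ee_pos: [517.0, -52.1, 74.8]
ee_rot: [179.6, 0.1, 121.1]
force: [4.9, 5.8, -1.5]
gripper_width: 11.7
gripper_force: 19.4
```

```bash
python3 - <<'E'
import numpy as np
A=np.array([573.5,-18.6]);r=70
th=np.radians(np.linspace(211,211-62.3,12+1))
P=np.c_[r*np.cos(th),r*np.sin(th)]
print(np.round(np.diff(P,axis=0)/200,4).tolist(),-62.3/12/90)
E
```

```text
[[-0.0151, 0.0279], [-0.0125, 0.0291], [-0.0098, 0.0301], [-0.007, 0.0309], [-0.0042, 0.0314], [-0.0014, 0.0317], [0.0015, 0.0317], [0.0044, 0.0314], [0.0072, 0.0309], [0.01, 0.0301], [0.0126, 0.0291], [0.0152, 0.0278]] -0.05768518518518518
```

Emit:
send_rows(
  targets=[
    [[0, 0, 0, 0.0125, 0.01, 0, 1], [0, 0, -0.0577, -0.0151, 0.0279, 0, 1], [0, 0, -0.0577, -0.0125, 0.0291, 0, 1], [0, 0, -0.0577, -0.0098, 0.0301, 0, 1], [0, 0, -0.0577, -0.007, 0.0309, 0, 1], [0, 0, -0.0577, -0.0042, 0.0314, 0, 1], [0, 0, -0.0577, -0.0014, 0.0317, 0, 1]],
  ],
)

```text
time_s: 5.0
ee_pos: [506.2, -15.8, 74.7]
ee_rot: [-180.0, 0.1, 89.9]
force: [-2.3, -2.4, 6.0]
gripper_width: 11.7
gripper_force: 19.5
```

Emit:
send_rows(
  targets=[
    [[0, 0, -0.0577, 0.0015, 0.0317, 0, 1], [0, 0, -0.0577, 0.0044, 0.0314, 0, 1], [0, 0, -0.0577, 0.0072, 0.0309, 0, 1], [0, 0, -0.0577, 0.01, 0.0301, 0, 1], [0, 0, -0.0577, 0.0126, 0.0291, 0, 1], [0, 0, -0.0577, 0.0152, 0.0278, 0, 1], [0, 0, 0, 0, 0, 0, 1], [0, 0, 0, 0, 0, 0, 1]],
  ],
)

```text
time_s: 5.8
ee_pos: [516.3, 21.2, 74.7]
ee_rot: [-180.0, 0.0, 58.8]
force: [-1.9, -0.1, 5.7]
gripper_width: 11.7
gripper_force: 20.1
```

```bash
python3 look.py w2.png pointer_tip:92 mark:92 pin_hole:68 pulley:0
python3 -c "
import cv2;a=cv2.imread('pics/w2.png');cv2.imwrite('pics/w2b.png',cv2.resize(a,(800,600),interpolation=cv2.INTER_CUBIC))"
```

```text
pointer_tip 0.45 [512.8 232.6] [614.6 -14.4  92. ]
pin_hole 0.76 [514.7 235.5] [624.6 -31.   68. ]
pin_hole 0.19 [383.7 223.6] [569.3   9.9  68. ]
pulley 0.63 [382.9 220.2] [576.5 -14.2   0. ]
```

View pics/w2b.png

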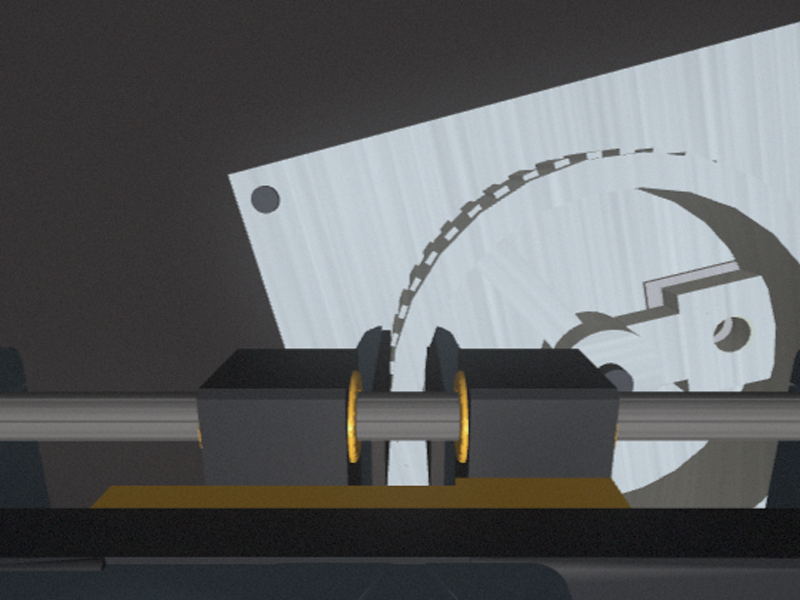

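The pulley followed the gripper, and the fitted arc puts the axis at about (575.7,-15.6). I'll release, lift and check the alignment.

Emit:
send_rows(
  targets=[
    [[0, 0, 0, 0, 0, 0, 0.1], [0, 0, 0, 0, 0, 0, 0.1], [0, 0, 0, 0, 0, 0, 0.1], [0, 0, 0, 0, 0, 0.2, 0.1], [0, 0, 0, 0.09, -0.11, 0.2, 0.1], [0, 0, 0, 0.09, -0.11, 0.2, -0.3], [0, 0, 0, 0.09, -0.12, 0.2, -0.3], [0, 0, 0, 0.1, -0.12, 0.1, -0.3], [0, 0, 0, 0, 0, 0, -0.3], [0, 0, 0, 0, 0, 0, -0.3], [0, 0, 0, 0, 0, 0, -0.3]],
  ],
)

```text
time_s: 7.15
ee_pos: [589.3, -70.3, 252.4]
ee_rot: [-179.8, 0.1, 58.9]
force: [0.1, 1.4, 0.3]
gripper_width: 59.2
gripper_force: 0.0
```

```bash
python3 look.py w3.png pointer_tip:92 mark:92 pin_hole:68 pulley:0
python3 -c "
import cv2;a=cv2.imread('pics/w3.png');a=a[:300,:];cv2.imwrite('pics/w3b.png',cv2.resize(a,(800,429),interpolation=cv2.INTER_CUBIC))"
```

```text
pointer_tip 0.61 [329.4 130.2] [654.8 -38.4  92. ]
mark 0.67 [314.  135.1] [640.8 -35.   92. ]
pin_hole 0.63 [295.4 140. ] [624.1 -31.4  68. ]
pulley 0.74 [251.5 146.5] [576.3 -15.1   0. ]
```

View pics/w3b.png

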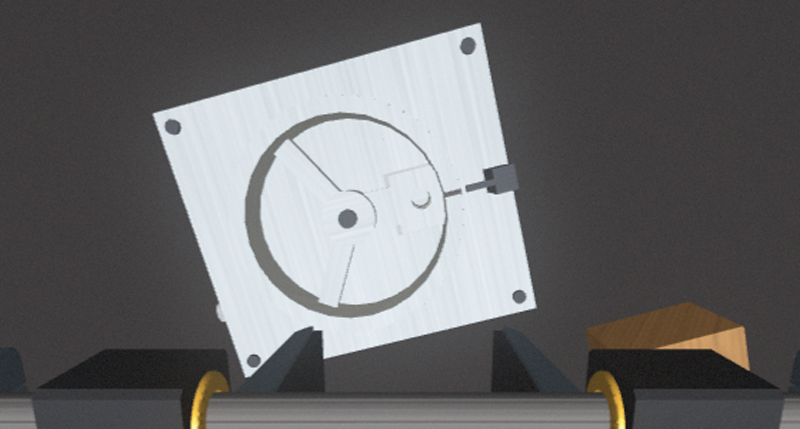

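```bash
python3 - <<'E'
from h import *
np.set_printoptions(precision=2,suppress=True)
a=cv2.imread("pics/w3.png");b=cv2.imread("pics/w1.png")
f=lambda im,x,y:cv2.resize(im[y:y+60,x:x+80],(800,600),interpolation=cv2.INTER_CUBIC)
cv2.imwrite("pics/z.png",np.vstack([cv2.resize(f(a,280,105),(400,300)),cv2.resize(f(b,405,120),(400,300))]))
s=env.state()
sh=wback([243.3,152.6],s,86)
bl=[wback([u*.7,v*.7],s,50) for u,v in((468,46),(173,127),(519,297),(254,361))]
print("bolts",np.mean(bl,0),[np.degrees(np.arctan2(*(q)[[1,0]])) for q in(bl[0]-bl[1],bl[2]-bl[3])])
print("shaft",sh)
for n,p in(("mark",(314,135.1)),("ptr",(329.4,130.2))):
    q=wback(p,s,92)-sh;print(n,np.hypot(*q[:2]),np.degrees(np.arctan2(q[1],q[0])))
E
```

```text
bolts [577.07 -16.2   50.  ] [np.float64(-16.872046825855143), np.float64(-16.915943341521327)]
shaft [577.82 -15.48  86.  ]
mark 67.23753912838339 -17.119678601956615
ptr 81.70663914405075 -16.50839377244676
```

View pics/z.png

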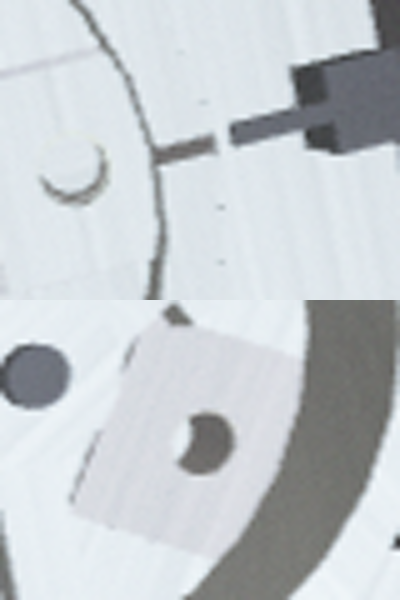

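The zoomed view shows the line ((155,158) to (215,143)) pointing at the pointer tip (232,133) within about 1°. The locking hole in the earlier view lies on the pointer line within about 1 mm. Next is the pin.

Emit:
send_rows(
  targets=[
    [[0, 0, 0.09, 0, 0.144, 0, -0.3], [0, 0, 0.09, 0, 0.144, 0, -0.3], [0, 0, 0.09, 0, 0.144, 0, -0.3], [0, 0, 0.09, 0, 0.144, 0, -0.3], [0, 0, 0.09, 0, 0.144, 0, -0.3], [0, 0, 0.09, 0, 0.144, 0, -0.3], [0, 0, 0.09, 0, 0.144, 0, -0.3], [0, 0, 0.09, 0, 0.144, 0, -0.3], [0, 0, 0.09, 0, 0.144, 0, -0.3], [0, 0, 0.09, 0, 0.144, 0, -0.3], [0, 0, 0.09, 0, 0.144, 0, -0.3], [0, 0, 0.09, 0, 0.144, 0, -0.3]],
  ],
)

```text
time_s: 8.6
ee_pos: [590.2, 276.0, 253.8]
ee_rot: [-180.0, -0.0, 156.4]
force: [0.4, 0.6, 0.1]
gripper_width: 59.1
gripper_force: 0.0
```

Emit:
send_rows(
  targets=[
    [[0, 0, 0.076, 0, 0, 0, -0.3], [0, 0, 0, 0, 0, 0, -0.3], [0, 0, 0, 0, 0, 0, -0.3], [0, 0, 0, 0, 0, 0, -0.3]],
  ],
)

```text
time_s: 9.0
ee_pos: [590.6, 274.0, 254.0]
ee_rot: [-180.0, -0.0, 162.8]
force: [-0.0, -0.4, 1.1]
gripper_width: 59.4
gripper_force: 0.0
```

```bash
python3 look.py w4.png pin_grip:91 pin_tip:11 pin_rack:0
python3 -c "
import cv2;a=cv2.imread('pics/w4.png');cv2.imwrite('pics/w4b.png',cv2.resize(a,(800,600),interpolation=cv2.INTER_CUBIC))"
```

```text
pin_grip 0.9 [286.8 129.1] [531.8 293.7  91. ]
pin_rack 0.64 [287.5 125.7] [530.1 295.5   0. ]
```

View pics/w4b.png

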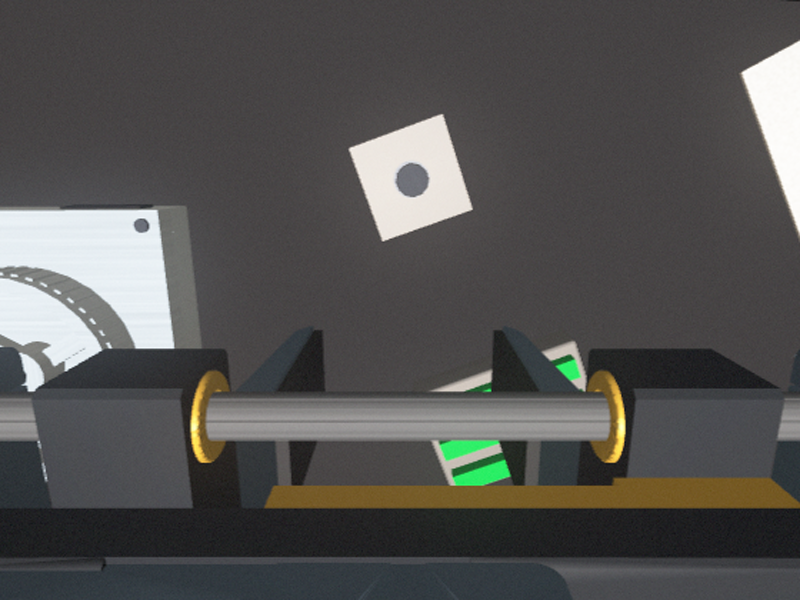

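The pin's handle top is at (412,180) in the 800x600 view, standing in the rack, with the fingers clear.

```bash
python3 - <<'E'
from h import *
s=env.state();im=cv2.imread("pics/w4.png")
g=im[95:160,255:325].mean(2); m=(g<130).astype(np.uint8)
n,l,st,c=cv2.connectedComponentsWithStats(m)
for i in range(1,n):
    if 150<st[i,4]<900: print(st[i],c[i]+[255,95],wback(c[i]+[255,95],s,108))
for p in((411,178),):print(wback([p[0]*.7,p[1]*.7],s,45))
E
```

```text
[ 60   0  10  30 153] [321.21568627 104.88235294] [521.10672196 327.47705398 108.        ]
[ 23  19  22  24 394] [288.16497462 125.61675127] [529.18451655 295.69222364 108.        ]
[ 41  54  29  11 166] [314.34939759 155.85542169] [560.60581193 310.08941676 108.        ]
[528.78504296 295.88677853  45.        ]
```

Emit:
send_rows(
  targets=[
    [[0, 0, 0, -0.077, 0.027, -0.15, -0.3], [0, 0, 0, -0.077, 0.027, -0.15, -0.3], [0, 0, 0, -0.077, 0.027, -0.15, -0.3], [0, 0, 0, -0.076, 0.027, -0.14, -0.3], [0, 0, 0, 0, 0, 0, -0.3], [0, 0, 0, 0, 0, 0, -0.3], [0, 0, 0, 0, 0, 0, -0.3]],
  ],
)

```text
time_s: 9.9
ee_pos: [531.4, 296.6, 138.0]
ee_rot: [179.8, 0.2, 162.9]
force: [0.0, 0.5, 0.2]
gripper_width: 59.5
gripper_force: 0.0
```

Emit:
send_rows(
  targets=[
    [[0, 0, 0, -0.01, -0.005, -0.1, -0.3], [0, 0, 0, 0, 0, -0.11, -0.3], [0, 0, 0, 0, 0, -0.1, -0.3], [0, 0, 0, 0, 0, 0, -0.3], [0, 0, 0, 0, 0, 0, -0.3]],
  ],
)

```text
time_s: 10.4
ee_pos: [528.8, 295.4, 75.3]
ee_rot: [179.9, 0.1, 162.9]
force: [0.5, 0.4, 0.9]
gripper_width: 59.2
gripper_force: 0.0
```

```bash
python3 look.py w5.png pin_grip:95 pin_rack:0; python3 -c "
import cv2;a=cv2.imread('pics/w5.png');cv2.imwrite('pics/w5b.png',cv2.resize(a,(800,600)))"
```

```text
pin_grip 0.78 [288.2 274.6] [528.3 296.8  95. ]
pin_rack 0.98 [289.7 223.4] [531.8 297.9   0. ]
```

View pics/w5b.png

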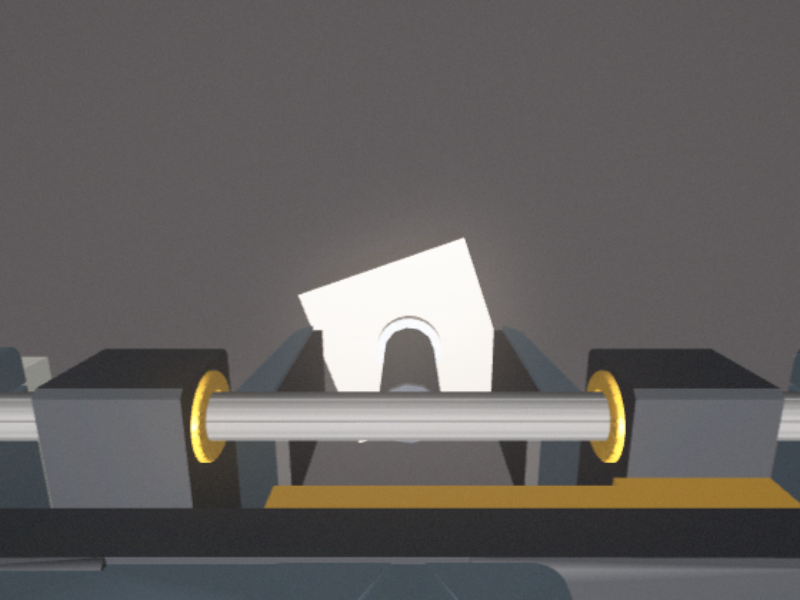

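The pin stands centred between the fingers at about (410,370), so I'll grip it.

Emit:
send_rows(
  targets=[
    [[0, 0, 0, 0, 0, 0, 1], [0, 0, 0, 0, 0, 0, 1], [0, 0, 0, 0, 0, 0, 1], [0, 0, 0, 0, 0, 0, 1], [0, 0, 0, 0, 0, 0, 1], [0, 0, 0, 0, 0, 0, 1]],
  ],
  grip_force=30,
)

```text
time_s: 11.15
ee_pos: [527.3, 295.2, 74.0]
ee_rot: [180.0, 0.0, 162.9]
force: [0.5, 0.1, -0.5]
gripper_width: 19.2
gripper_force: 30.0
```

Emit:
send_rows(
  targets=[
    [[0, 0, 0, 0, 0, 0.05, 1], [0, 0, 0, 0, 0, 0.1, 1], [0, 0, 0, 0, 0, 0.15, 1], [0, 0, 0, 0, 0, 0.15, 1], [0, 0, 0, 0, 0, 0.15, 1], [0, 0, 0, 0.05, -0.1, 0, 1], [0, 0, 0, 0.05, -0.17, 0, 1], [0, 0, 0, 0.05, -0.17, 0, 1], [0, 0, 0, 0.05, -0.17, 0, 1], [0, 0, 0, 0.05, -0.17, 0, 1], [0, 0, 0, 0.05, -0.17, 0, 1]],
  ],
)

```text
time_s: 12.25
ee_pos: [587.4, 103.7, 194.6]
ee_rot: [180.0, 0.0, 162.9]
force: [0.4, 0.1, -1.3]
gripper_width: 19.1
gripper_force: 30.0
```

Emit:
send_rows(
  targets=[
    [[0, 0, 0, 0.05, -0.17, 0, 1], [0, 0, 0, 0.05, -0.17, 0, 1], [0, 0, 0, 0.05, -0.17, 0, 1], [0, 0, 0, 0.03, -0.1, 0, 1], [0, 0, 0, 0.03, -0.06, 0, 1], [0, 0, 0, 0, 0, 0, 1], [0, 0, 0, 0, 0, 0, 1], [0, 0, 0, 0, 0, 0, 1]],
  ],
)

```text
time_s: 13.05
ee_pos: [629.0, -27.6, 194.1]
ee_rot: [180.0, -0.0, 163.0]
force: [0.3, 0.3, -1.8]
gripper_width: 19.3
gripper_force: 30.0
```

```bash
python3 - <<'E'
from h import *
np.set_printoptions(precision=1,suppress=True)
for _ in range(2):
    s=env.state();print(s["ee_pos"],s["ee_rot"],s["force"],s["gripper_width"])
    im,d=grab("wrist","w6.png")
    for n,z in(("pin_tip",s["ee_pos"][2]-64),("pin_hole",68),("mark",92),("pointer_tip",92),("pulley",0)):
        for r in optics.place_of("wrist",n)[:1]: print(n,round(r["conf"],2),np.array(r["at"]),wback(r["at"],s,z))
for cam in("top","scene"):
    im,d=grab(cam,cam+"6.png")
    for n,z in(("pin_tip",s["ee_pos"][2]-64),("mark",92),("pointer_tip",92)):
        for r in optics.place_of(cam,n)[:1]: print(cam,n,round(r["conf"],2),np.array(r["at"]),back(cam,r["at"],z=z))
a=cv2.imread("pics/w6.png");cv2.imwrite("pics/w6b.png",cv2.resize(a,(800,600)))
E
```

```text
[629.  -27.6 194.1] [180.  -0. 163.] [ 0.3  0.3 -1.8] 19.287432228213312
pin_tip 0.79 [282.1 231.5] [632.6 -31.  130.1]
pin_hole 0.96 [282.9 200. ] [624.3 -28.2  68. ]
mark 0.69 [280.8 229.6] [642.  -35.2  92. ]
pulley 0.66 [284.8 138.4] [578.7 -12.6   0. ]
[629.2 -28.3 194.1] [180.   -0.  162.9] [ 0.3 -0.6 -0.4] 19.150275706619745
pin_tip 0.74 [284.2 226.4] [629.8 -29.3 130.1]
pin_hole 0.97 [283.2 198.3] [623.3 -28.4  68. ]
mark 0.67 [280.3 228.8] [641.4 -36.2  92. ]
pulley 0.76 [285.1 135. ] [575.9 -12.1   0. ]
top pin_tip 0.24 [292.3 180.2] [657.2 -33.6 130.1]
top mark 0.89 [290.7 191.7] [643.6 -32.1  92. ]
top pointer_tip 0.58 [292.4 187.4] [652.3 -35.4  92. ]
scene pin_tip 0.56 [259.7 204.6] [629.  -32.3 130.1]
scene mark 0.66 [255.7 221.4] [648.2 -34.9  92. ]
scene pointer_tip 0.74 [253.7 223.5] [656.2 -35.6  92. ]
```

View pics/w6b.png

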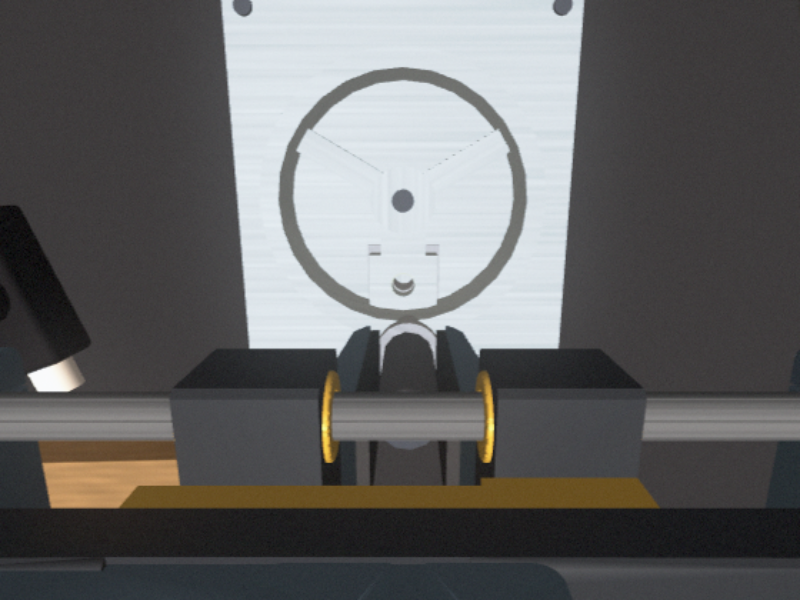

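In the wrist view the hole is at (403,285) and the shaft at (402,200). The pin is held upright at column 408. I'll move over the hole and start down.

Emit:
send_rows(
  targets=[
    [[0, 0, 0, -0.0265, -0.0065, 0, 1], [0, 0, 0, 0, 0, -0.1, 1], [0, 0, 0, 0, 0, -0.1, 1], [0, 0, 0, 0, 0, -0.06, 1], [0, 0, 0, 0, 0, 0, 1], [0, 0, 0, 0, 0, 0, 1], [0, 0, 0, 0, 0, 0, 1]],
  ],
)

```text
time_s: 14.75
ee_pos: [624.7, -30.2, 143.1]
ee_rot: [180.0, 0.1, 162.9]
force: [-0.1, -0.6, -0.6]
gripper_width: 19.2
gripper_force: 30.0
```

```bash
python3 - <<'E'
from h import *
np.set_printoptions(precision=1,suppress=True)
s=env.state();print(s["ee_pos"])
im,d=grab("wrist","w7.png")
tip=s["ee_pos"][2]-64
for n,z in(("pin_tip",tip),("pin_hole",68),("mark",92)):
    for r in optics.place_of("wrist",n)[:1]: print(n,round(r["conf"],2),np.array(r["at"]),wback(r["at"],s,z))
g=im[100:240,200:380].mean(2)
m=cv2.connectedComponentsWithStats((g<140).astype(np.uint8))
for st,c in zip(m[2],m[3]):
    if 60<st[4]<500: print(st,c+[200,100],wback(c+[200,100],s,86))
im,d=grab("scene")
for n,z in(("pin_tip",tip),("pin_hole",68)):
    for r in optics.place_of("scene",n)[:1]: print("scene",n,round(r["conf"],2),np.array(r["at"]),back("scene",r["at"],z=z))
E
```

```text
[624.7 -30.2 143.1]
pin_tip 0.86 [283.4 226.3] [625.3 -31.7  79.1]
pin_hole 0.63 [286.3 218. ] [623.1 -29.   68. ]
mark 0.32 [285.6 142.1] [571.  -13.6  92. ]
[ 77  40  18  20 281] [285.7 149.7] [575.8 -15.   86. ]
[ 72 132  28   8 150] [285.4 236.5] [630.5 -32.   86. ]
scene pin_tip 0.67 [263.1 216.1] [614.1 -35.3  79.1]
scene pin_hole 0.92 [260.6 223.5] [629.2 -34.4  68. ]
```

Emit:
send_rows(
  targets=[
    [[0, 0, 0, -0.005, 0.001, -0.02, 1], [0, 0, 0, 0, 0, -0.02, 1], [0, 0, 0, 0, 0, -0.02, 1], [0, 0, 0, 0, 0, -0.015, 1], [0, 0, 0, 0, 0, -0.01, 1], [0, 0, 0, 0, 0, 0, 1], [0, 0, 0, 0, 0, 0, 1]],
  ],
)

```text
time_s: 15.8
ee_pos: [623.1, -29.9, 125.0]
ee_rot: [180.0, 0.0, 162.9]
force: [0.7, 0.1, -0.4]
gripper_width: 19.5
gripper_force: 30.0
```

Emit:
send_rows(
  targets=[
    [[0, 0, 0, 0, 0, -0.015, 1], [0, 0, 0, 0, 0, -0.015, 1], [0, 0, 0, 0, 0, -0.015, 1], [0, 0, 0, 0, 0, -0.015, 1], [0, 0, 0, 0, 0, 0, 1], [0, 0, 0, 0, 0, 0, 1]],
  ],
)

```text
time_s: 16.4
ee_pos: [622.9, -29.9, 112.8]
ee_rot: [180.0, -0.0, 162.9]
force: [-0.3, 0.1, -1.3]
gripper_width: 19.4
gripper_force: 30.0
```

Emit:
send_rows(
  targets=[
    [[0, 0, 0, 0, 0, -0.01, 1], [0, 0, 0, 0, 0, -0.01, 1], [0, 0, 0, 0, 0, -0.01, 1], [0, 0, 0, 0, 0, 0, 1], [0, 0, 0, 0, 0, 0, 1]],
  ],
)

```text
time_s: 16.9
ee_pos: [622.9, -29.9, 106.8]
ee_rot: [180.0, -0.0, 162.9]
force: [-0.1, 0.7, -1.4]
gripper_width: 19.3
gripper_force: 30.0
```

Emit:
send_rows(
  targets=[
    [[0, 0, 0, 0, 0, -0.015, 1], [0, 0, 0, 0, 0, -0.01, 1], [0, 0, 0, 0, 0, -0.01, 1], [0, 0, 0, 0, 0, -0.005, 1], [0, 0, 0, 0, 0, -0.005, 1], [0, 0, 0, 0, 0, 0, 1], [0, 0, 0, 0, 0, 0, 1]],
  ],
)

```text
time_s: 17.6
ee_pos: [622.9, -29.9, 97.8]
ee_rot: [180.0, -0.0, 162.9]
force: [-0.5, 1.7, -2.1]
gripper_width: 19.2
gripper_force: 30.0
```

Nearly home, so I'm feeling for the shoulder.

Emit:
send_rows(
  targets=[
    [[0, 0, 0, 0, 0, -0.005, 1], [0, 0, 0, 0, 0, -0.005, 1], [0, 0, 0, 0, 0, 0, 1], [0, 0, 0, 0, 0, 0, 1]],
  ],
)

```text
time_s: 18.0
ee_pos: [623.1, -29.9, 96.9]
ee_rot: [180.0, 0.0, 162.9]
force: [-2.7, 1.3, 3.8]
gripper_width: 19.4
gripper_force: 30.0
```

Emit:
send_rows(
  targets=[
    [[0, 0, 0, 0, 0, -0.005, 1], [0, 0, 0, 0, 0, 0, 1], [0, 0, 0, 0, 0, 0, 1]],
  ],
)

```text
time_s: 18.3
ee_pos: [623.1, -29.9, 96.9]
ee_rot: [180.0, 0.1, 162.9]
force: [-3.2, 1.2, 9.7]
gripper_width: 19.3
gripper_force: 30.0
```

The shoulder is firmly seated, so I'll let go and lift clear.

Emit:
send_rows(
  targets=[
    [[0, 0, 0, 0, 0, 0.008, 1], [0, 0, 0, 0, 0, 0, 0], [0, 0, 0, 0, 0, 0, 0], [0, 0, 0, 0, 0, 0, 0], [0, 0, 0, 0, 0, 0.1, 0], [0, 0, 0, 0, 0, 0.2, 0], [0, 0, 0, 0, 0, 0.2, 0], [0, 0, 0, 0.1, -0.03, 0.1, 0], [0, 0, 0, 0.1, -0.03, 0, 0], [0, 0, 0, 0, 0, 0, 0], [0, 0, 0, 0, 0, 0, 0]],
  ],
)

```text
time_s: 19.4
ee_pos: [662.4, -41.9, 215.5]
ee_rot: [-180.0, -0.1, 162.9]
force: [-0.0, -0.2, -1.1]
gripper_width: 46.1
gripper_force: 0.0
```

```bash
python3 look.py w8.png pin_grip:114 pin_tip:34 mark:92 pointer_tip:92
python3 -c "
from h import *
c=cv2.resize(cv2.imread('pics/w8.png'),(560,420))
im,d=grab('scene','s8.png')
s=cv2.imread('pics/s8.png')[170:290,190:350]
cv2.imwrite('pics/f.png',np.hstack([c[:300,160:400],cv2.resize(s,(400,300))]))"
```

```text
pin_grip 0.66 [285.8 160.8] [624.3 -29.9 114. ]
mark 0.65 [282.2 182.9] [643.  -38.7  92. ]
pointer_tip 0.92 [285.7 193.3] [652.2 -38.5  92. ]
```

View pics/f.png

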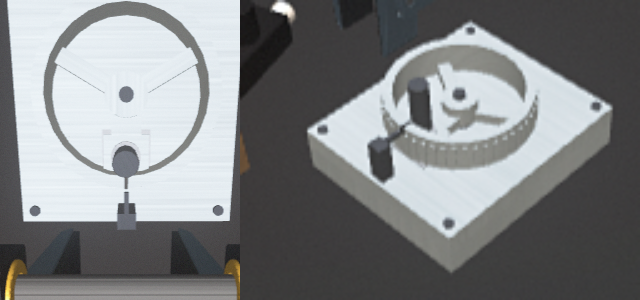

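The pin stands upright and home in the hole (left view, at (126,160)). The line and pointer are collinear just below it, and the gripper is clear.

```bash
python3 -c "
from workcell import env
print(env.job_done())"
```

```text
the job is handed in; nothing more can be done
None
```

The job is handed in: I turned the pulley so its line faces the pointer, and the timing pin dropped straight into the locking hole without rocking, was pushed fully home (under 10 N) and released; no other object was handled.

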